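# Steady the bag sealer on its levelling foot

### The arm

A 6-joint arm with a two-finger parallel gripper is mounted at the origin on the work surface. World frame = base frame: x ahead of the robot, y to its left, z up, the work surface at z = 0. Lengths are in mm, angles in rad, forces in N, time in s.
With the tool pointing down it reaches from about 350 to 875 mm from the base axis. Payload 4.2 kg.
Tool frame: the origin (TCP) lies at the very end of the fingers, on their centre line; the grasp point (between the pads) lies 19 mm behind it; z points along the fingers, y is the line along which they close (so a half turn about z gives the same grasp; the last joint's range is limited). The gripper opens to 85 mm and grips with 20 to 120 N. Pads are 22 mm wide; open, the fingers measure 114 mm over their backs; the gripper's body (76 mm by 85 mm) begins 54 mm behind the grasp point. The pads swing forward as they close: fully open they stand 13 mm farther back than shut.
Start: joints at [-0.938, 0.385, 0.008, 0, -1.194, -0.259], TCP at [228.236, -581.814, 208.212] pointing down, gripper open.
Joint ranges: [-3.14, 3.14], [-1.21, 2.06], [-1.07, 1.41], [-3.16, 2.05], [-2.99, -0.16], [-3.1, 3.1]. Speed limits (rad/s): [2.79, 2.79, 3.14, 3.14, 3.14, 3.14].

### API

Orientations are given as a unit quaternion [x, y, z, w].
In Python, from bench import arm gives the robot as it stands.
- The arm moves only by the tool servo_tool, never from a script. Its argument "rows" is a list that holds one entry, the list of rows, each a list of 7 numbers: the finger opening in mm, from 0 to 85.4, then the shift along the tool's x, y, z in mm, then the turn, a rotation vector about the tool's x, y, z in rad. A call has 1 to 10 rows; each row is the pose to reach, as a shift and turn from the pose commanded when the call began, along the tool's axes at that moment; what a row does not reach only later rows make up. A row lasts 1/8 s, in which the tool goes at most 62.5 mm and 10.7 degrees, less where a joint would pass 70% of its speed; a pose out of reach is approached as far as the arm can. A call with a gripper value outside its range is refused whole. The fingers move at their own pace and stop on an object; the grip force is fixed at half the most. Time passes only in rows, so rows that repeat a pose let the fingers close. It gives the time, the measured TCP pose, the force, the opening and the grip force at its end, in the units of the state.
- arm.read_state(): the state, without advancing time (a new reading comes with each control period).
- arm.get_image(name): name is "side" or "top" or "wrist"; returns the picture (400x640x3 uint8, red, green, blue); there is no depth.
- arm.camera_params(name): a dict with "intrinsics" (3x3 intrinsics, pixels), "D" ([k1, k2, p1, p2, k3] as OpenCV has them; the pictures are not rectified), "R" (3x3) and "t" (3): a world point X has camera coordinates R X + t. Camera axes: x right, y down, z forward; pixel columns grow to the right and rows downward; lengths in mm; the calibration is good to about 2 mm. A picture is of the moment at which its call begins: read the wrist's pose just before it. camera_params takes no time and is no camera call; for the wrist camera it gives the pose at the moment of the call.
- arm.job_done(): hands the job in; it is judged then, once.
The state is a dict: "clock": time; "joints": joint angles; "joint_vel": joint speeds; "joint_efforts": joint torques, N m; "position": TCP position; "ee_rot": TCP orientation; "contact_force": force on the tool from outside, world axes, zero at the start; "wrist_torque": the same for the moment, N m; "gripper_width": finger opening in mm; "grasp_force": force on a finger pad.
Only numpy, scipy, OpenCV 4.12 (cv2) and the standard library are available. Lean on these libraries where they do the work, as an engineer would, in place of code of your own. Each camera call takes 0.05 s, during which the arm holds its last target. There are 200 camera calls.

### The job

The tape bag sealer is unsteady because its levelling foot, the one with the black knob at the near left corner as the robot sees it, is screwed up off the steel worktop. Turn the knob clockwise until the foot's rubber pad just touches and bears lightly on the worktop, without jacking the sealer up; let go of the knob, then swing the lock lever below it clockwise until it is fully tight. Do it gently: do not jam the foot down, do not shove or tip the sealer, and leave the things around it alone.

Things in the scene. Friction and masses are not known exactly. Their poses are not given: they have to be found in the camera images.
- foot_screw: Fluted round black hand knob of the levelling foot, 43 mm across, 28 mm tall, on an upright steel stud with a 60 mm rubber pad at its lower end. Origin: the knob's centre, on the screw axis. Right-hand thread, 6 mm a turn, clockwise is down; drags 0.05 N m. How high the pad hangs (1 to 4.2 mm) is not measured. Once down, it rubs (over 0.01 N m more per N of load) and squashes about 0.12 mm per N.
- sealer: Blue tape bag sealer (sealing head 190 mm tall) at the right side of its 300 x 220 mm pack-rest plate, whose top is 24 mm over the worktop. Origin: on the worktop under the plate's middle; x along the sealer away from the robot, y left, z up. It stands loose, 3.5 to 5 kg, on three plain rubber feet; the levelling foot is the fourth corner at x -115, y +85 mm.
- lock_lever (a joint): Steel lock-nut lever lying on the plate around the levelling stud, under the knob. Angle in rad: 0 points along the sealer's +y, growing clockwise from above; starts slack at 0 to 0.3 and is tight against its stop at 1.4. It drags (about 0.25 N m) and stays where it is left.
- lever_end (a point): Near the end of the lever's black round grip, on its centre line, 95 mm out from the screw axis and about 61 mm over the worktop. The lever is 9 mm thick and low (40 mm over the worktop) as far as 66 mm out, then the 13 mm thick grip rises to its rounded end 100 mm out, top at 72 mm.
- cake_carton: Bystander: open cardboard tray 300 x 210 x 85 mm with a cake. Origin under its middle.
- knife: Bystander: kitchen knife lying flat, 310 mm long. Origin near its middle, on the worktop.
- flask: Bystander: black drinking flask, 76 mm across, 190 mm tall. Origin under its middle.
- tape_roll: Bystander: spare ring of tape lying flat, 100 mm across, 12 mm high. Origin under its middle.

How it is judged:
By the outcome, as a careful person would: the job done as asked, in the order asked, and still so for the second after the job is handed in, with the robot touching nothing.
It also fails if it takes over 72 s, if anything falls off the work surface, if the arm or the gripper's body presses on something with over 40 N, if the wrist force passes 120 N, or if a joint passes its speed limit or range.

## Working session

There is one attempt and no reset: what is moved stays moved. The work goes in short steps, Python scripts to look and compute and a tool call to move; the robot and the scene stay as the last step left them, time stands still between calls to the robot, and variables do not carry over. Pictures are saved under pics/ and viewed, at most 10 in all, crops included, and the job is handed in when it is done.

Besides the shell and the picture viewer there is one more tool, called as name([rows], argument=value, ...), one row to a line, values as JSON. servo_tool: Moves the arm, as the interface text tells. Its arguments: {"type":"object","properties":{"rows":{"type":"array"}},"required":["rows"]}

```bash
mkdir -p pics; ls
python3 - <<'E'
from bench import arm
import cv2,numpy as np
for n in("top","side"):
    im=arm.get_image(n); cv2.imwrite(f"pics/{n}0.png",im[:,:,::-1]); p=arm.camera_params(n); print(n,p)
s=arm.read_state(); print(s)
E
```

```text
pics
top {'intrinsics': array([[454.89499908,   0.        , 321.08606301],
       [  0.        , 454.89499908, 188.8605655 ],
       [  0.        ,   0.        ,   1.        ]]), 'D': array([0.04506951, 0.        , 0.        , 0.        , 0.        ]), 'R': array([[ 0.00486501, -0.99993235,  0.01056537],
       [-0.99804999, -0.0055128 , -0.06217584],
       [ 0.06222988, -0.01024228, -0.99800929]]), 't': array([ -10.23344631,  520.88634173, 1649.53600471])}
side {'intrinsics': array([[434.06945735,   0.        , 317.83298883],
       [  0.        , 434.06945735, 197.36656959],
       [  0.        ,   0.        ,   1.        ]]), 'D': array([0.0316689, 0.       , 0.       , 0.       , 0.       ]), 'R': array([[-0.88758891, -0.46051768,  0.01045935],
       [-0.3381437 ,  0.63597368, -0.69368315],
       [ 0.31280148, -0.61924224, -0.72020434]]), 't': array([ 464.50731936,  209.73295575, 1182.3428791 ])}
{'clock': 0.1, 'joints': array([-9.38431907e-01,  3.85490045e-01,  6.77655564e-03, -4.09946436e-04,
       -1.19402459e+00, -2.58581906e-01]), 'joint_vel': array([ 1.91826237e-03, -2.29563118e-03,  8.44890255e-04,  1.07879702e-03,
        8.54269231e-05,  1.04774381e-03]), 'joint_efforts': array([-6.57982837e-04, -3.93318450e+01,  1.88929546e+01,  4.19796109e+00,
       -2.55924388e-03,  4.44692517e-06]), 'position': array([ 228.00279824, -581.32138799,  207.23398287]), 'ee_rot': array([-1.85730814e-01,  9.82600166e-01,  9.58216573e-04, -2.46406084e-04]), 'contact_force': array([-0.91670253,  0.15213918, -0.16024934]), 'wrist_torque': array([-0.01289912,  0.01809323, -0.0220839 ]), 'grasp_force': 0.0, 'gripper_width': 85.32486345469728}
```

View pics/top0.png

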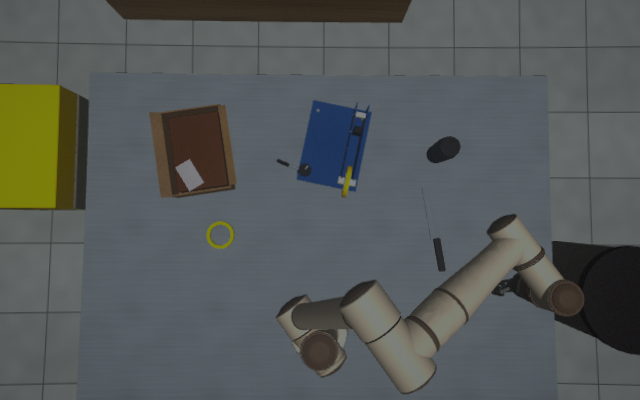

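View pics/side0.png

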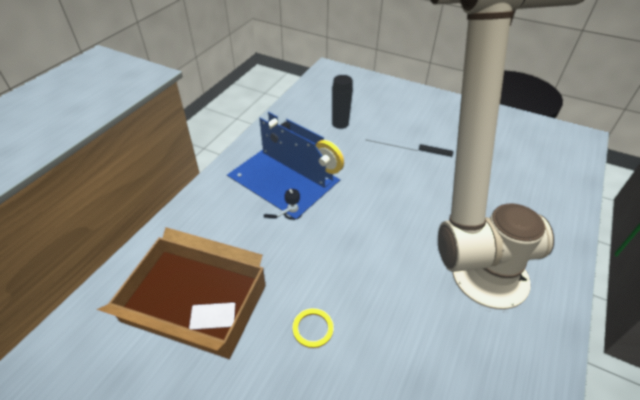

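Top view: knob at about (305,169), lever grip end near (279,161), plate corners (315,100), (371,110), (355,191), (297,179). Side view: knob (292,196), lever end (265,215).

```bash
cat > h.py <<'E'
from bench import arm
import cv2,numpy as np
from scipy.spatial.transform import Rotation as Ro
def ray(p,uv):
    n=cv2.undistortPoints(np.array([[uv]],float),p["intrinsics"],p["D"])[0,0]
    R=np.array(p["R"]);t=np.array(p["t"]); d=R.T@np.array([n[0],n[1],1]); return -R.T@t,d/np.linalg.norm(d)
def plane(p,uv,z):
    c,d=ray(p,uv); return c+d*(z-c[2])/d[2]
def tri(*rs):
    A=sum(np.eye(3)-np.outer(d,d) for c,d in rs); b=sum((np.eye(3)-np.outer(d,d))@c for c,d in rs); return np.linalg.solve(A,b)
def proj(p,X):
    return cv2.projectPoints(np.array([X],float),cv2.Rodrigues(np.array(p["R"]))[0],np.array(p["t"],float),p["intrinsics"],p["D"])[0][0,0]
E
python3 - <<'E'
from h import *
T=arm.camera_params("top");S=arm.camera_params("side")
print("knob",tri(ray(T,(305,169)),ray(S,(292,196))))
print("lev",tri(ray(T,(279,161)),ray(S,(265,215))))
c=np.array([plane(T,u,24) for u in[(315,100),(371,110),(355,191),(297,179)]]);print(c,c.mean(0))
for u in [(228,176),(266,149),(338,180),(300,216)]: print(plane(S,u,24))
for n,f in(("top",(250,130,400,210)),("side",(220,110,360,230))):
    im=cv2.imread(f"pics/{n}0.png")[f[1]:f[3],f[0]:f[2]]; cv2.imwrite(f"pics/{n}c.png",cv2.resize(im,None,fx=5,fy=5,interpolation=cv2.INTER_CUBIC))
w=arm.camera_params("wrist");s=arm.read_state();R=Ro.from_quat(s["ee_rot"]).as_matrix()
print("wrist cam in tool",R.T@(-w["R"].T@w["t"]-s["position"]),(np.array(w["R"])@R),w["intrinsics"])
E
```

```text
knob [586.51156205  49.78232384  68.19386249]
lev [618.14510343 144.34381319  60.44516558]
[[ 848.21773235   16.5619358    24.        ]
 [ 812.38828616 -189.82288814   24.        ]
 [ 513.31808027 -131.13470081   24.        ]
 [ 555.9980106    80.57827797   24.        ]] [682.48052734 -55.95434379  24.        ]
[834.77915274  31.52407043  24.        ]
[ 799.18493661 -141.76424196   24.        ]
[ 512.26078307 -119.24679958   24.        ]
[545.2568539   73.38061304  24.        ]
wrist cam in tool [ 7.35359666e+01 -1.57931434e-01 -1.65215536e+02] [[ 5.34844052e-04  9.99999768e-01  4.22815495e-04]
 [-9.57366397e-01  6.34183000e-04 -2.88875718e-01]
 [-2.88875919e-01 -2.50285887e-04  9.57366513e-01]] [[275.3061541    0.         320.41314452]
 [  0.         275.3061541  199.04880694]
 [  0.           0.           1.        ]]
```

View pics/sidec.png

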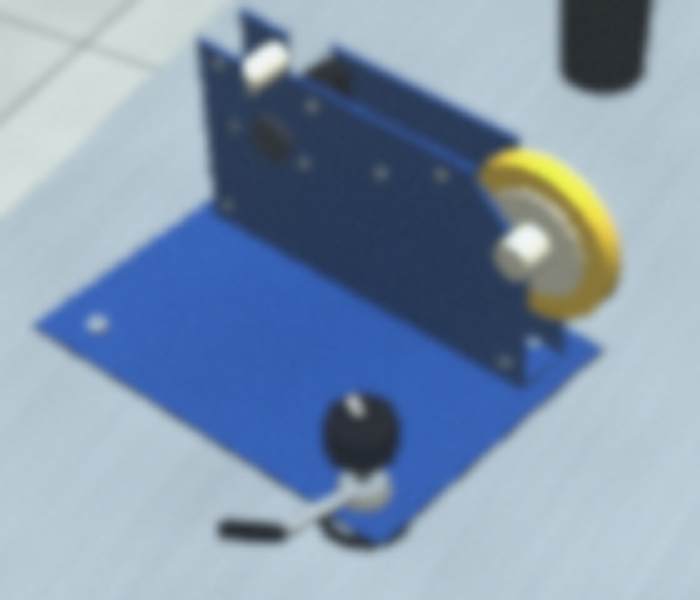

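Side crop: the knob is centred near side pixel (292,197), the lever grip points left to about (264,216), and the left face of the head is well over 100 mm from the knob. I'll go above the knob and wind the last joint back, so one grasp covers the whole turn.

servo_tool([
  [[85, -28, 23, -15, 0, 0, -0.175], [85, -56, 46, -30, 0, 0, -0.35], [85, -85, 69, -45, 0, 0, -0.525], [85, -113, 92, -45, 0, 0, -0.7], [85, -141, 115, -45, 0, 0, -0.875], [85, -169, 137, -45, 0, 0, -1.05], [85, -197, 160, -45, 0, 0, -1.225], [85, -226, 183, -45, 0, 0, -1.4], [85, -254, 206, -45, 0, 0, -1.575], [85, -282, 229, -45, 0, 0, -1.75]],
])

```text
clock: 1.35
position: [407.3, -264.4, 252.9]
ee_rot: [0.875, -0.485, -0.0, -0.0]
contact_force: [0.3, 0.5, 0.3]
gripper_width: 85.4
grasp_force: 0.0
```

```bash
cat >> h.py <<'E'
def rel(P,s=None):
    s=s or arm.read_state(); R=Ro.from_quat(s["ee_rot"]).as_matrix(); return (R.T@(np.array(P,float)-s["position"])).round(1)
E
python3 - <<'E'
from h import *
s=arm.read_state();print(s["position"],s["joints"].round(3),rel([586,50,170]))
E
```

```text
[ 407.33260323 -264.41862753  252.86686801] [-0.241  0.113 -0.246 -0.    -1.213  0.799] [-171.8 -318.2   82.9]
```

servo_tool([
  [[85, -17, -32, 0, 0, 0, -0.18], [85, -34, -64, 0, 0, 0, -0.36], [85, -52, -95, 0, 0, 0, -0.54], [85, -69, -127, 0, 0, 0, -0.72], [85, -86, -159, 0, 0, 0, -0.9], [85, -103, -191, 0, 0, 0, -1.08], [85, -120, -223, 0, 0, 0, -1.26], [85, -138, -254, 20, 0, 0, -1.44], [85, -155, -286, 50, 0, 0, -1.62], [85, -172, -318, 83, 0, 0, -1.8]],
])

```text
clock: 2.6
position: [587.8, 48.8, 169.3]
ee_rot: [0.923, 0.384, 0.0, -0.0]
contact_force: [-0.5, 0.5, 0.4]
gripper_width: 84.8
grasp_force: 0.0
```

servo_tool([
  [[85, 0, 0, 10, 0, 0, -0.15], [85, 0, 0, 20, 0, 0, -0.3], [85, 0, 0, 30, 0, 0, -0.45], [85, 0, 0, 30, 0, 0, -0.45]],
])

```text
clock: 3.1
position: [586.5, 47.5, 138.9]
ee_rot: [0.817, 0.577, -0.001, -0.001]
contact_force: [0.5, 0.4, -0.1]
gripper_width: 85.3
grasp_force: 0.0
```

Run:
```python
from h import *
s=arm.read_state();w=arm.camera_params("wrist");im=arm.get_image("wrist")
print(s["position"],s["joints"].round(3),s["contact_force"].round(1)); cv2.imwrite("pics/w1.png",im[:,:,::-1])
import pickle;pickle.dump(w,open("w1.pkl","wb"));print(proj(w,[586,50,75]),proj(w,s["position"]))
```

```text
[586.51226594  47.52726468 138.90167929] [ 0.356  0.382 -0.181 -0.    -1.011  2.446] [ 0.5  0.4 -0.1]
[318.82947704 201.29603558] [320.04285148 233.7883218 ]
```

View pics/w1.png

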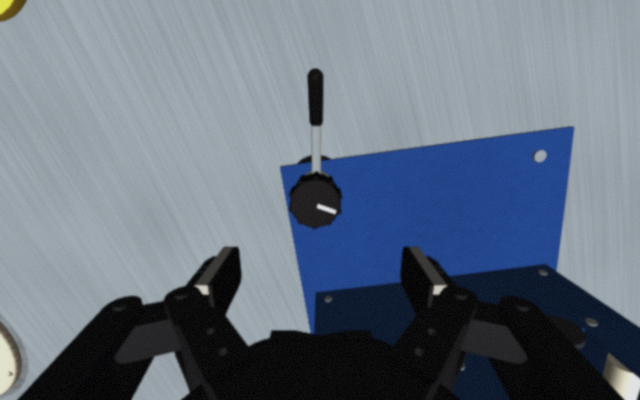

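Wrist view: knob top centred near (315,200), about 53 px across. The lever runs up to its grip end at (315,71), and the fingers clear the head. I'll fit the knob as a cylinder in all three pictures.

```bash
cat > fit.py <<'E'
from h import *
import pickle
from scipy.optimize import least_squares
def blob(im,seed,th,r):
    g=im.max(2) ; m=((g<th)*255).astype(np.uint8)
    y0,x0=max(0,seed[1]-r),max(0,seed[0]-r); k=np.zeros_like(m);k[y0:y0+2*r,x0:x0+2*r]=m[y0:y0+2*r,x0:x0+2*r]
    k=cv2.morphologyEx(k,cv2.MORPH_CLOSE,np.ones((3,3)))
    cs=cv2.findContours(k,cv2.RETR_EXTERNAL,cv2.CHAIN_APPROX_NONE)[0]
    c=max(cs,key=cv2.contourArea); h=cv2.convexHull(c); m=cv2.moments(h); return m["m10"]/m["m00"],m["m01"]/m["m00"],m["m00"]**.5
a=np.linspace(0,2*np.pi,60)
def model(p,X,r=21.5,h=14):
    P=np.array([[X[0]+r*np.cos(t),X[1]+r*np.sin(t),X[2]+s*h] for t in a for s in(-1,1)])
    q=cv2.projectPoints(P,cv2.Rodrigues(np.array(p["R"]))[0],np.array(p["t"],float),p["intrinsics"],p["D"])[0].astype(np.float32)
    m=cv2.moments(cv2.convexHull(q));return m["m10"]/m["m00"],m["m01"]/m["m00"],m["m00"]**.5
def fit(obs,x0=(586,50,75)):
    f=lambda X:np.concatenate([(np.array(model(p,X))-o)*[1,1,wt] for p,o,wt in obs])
    r=least_squares(f,x0);return r.x,f(r.x).round(1)
E
python3 - <<'E'
from fit import *
T=arm.camera_params("top");S=arm.camera_params("side");W=pickle.load(open("w1.pkl","rb"))
for th in(45,60,75):
  o=[blob(cv2.imread("pics/top0.png"),(305,169),th,11),blob(cv2.imread("pics/side0.png"),(292,196),th,14),blob(cv2.imread("pics/w1.png"),(316,200),th,36)]
  print(np.round(o,1)); print(fit([(T,o[0],.3),(S,o[1],.3),(W,o[2],1)]), fit([(S,o[1],.3),(W,o[2],1)])[0],fit([(W,o[2],1)])[0])
for z in (61,72): print("lever",plane(W,(315,75),z))
E
```

```text
Traceback (most recent call last):
  File "fit.py", line 9, in blob
    c=max(cs,key=cv2.contourArea); h=cv2.convexHull(c); m=cv2.moments(h); return m["m10"]/m["m00"],m["m01"]/m["m00"],m["m00"]**.5
ValueError: max() iterable argument is empty
```

Run:
```python
from fit import *
T=arm.camera_params("top");S=arm.camera_params("side");W=pickle.load(open("w1.pkl","rb"))
A=[cv2.imread(f"pics/{n}.png") for n in("top0","side0","w1")]
print(A[0][160:180:2,296:316:2].max(2));
for th in(70,80,90,100):
  try:
    o=[blob(A[0],(305,169),th,11),blob(A[1],(292,196),th,14),blob(A[2],(316,200),th,36)]
    print(th,np.round(o,1)); print(fit([(T,o[0],.3),(S,o[1],.3),(W,o[2],1)]), fit([(S,o[1],.3),(W,o[2],1)])[0],fit([(W,o[2],1)])[0])
  except Exception as e: print(th,e)
for z in (61,72): print("lever",plane(W,(315,75),z))
```

```text
[[102 102  95  92  92  90  92  93  91  92]
 [103 103  90  92  91  92  93  94  92  93]
 [103 104  86  53  46  48  71  92  93  93]
 [ 94  94  46  41  39  88  61  82  93  92]
 [106  85  40  41  57  80  43  49  91  91]
 [ 95  49  40  40  41  41  41  59  92  91]
 [ 95  59  39  40  40  42  42  57  91  93]
 [ 97  91  50  39  44  42  45  88  92  92]
 [100  90  88  82  64  79  87  92  92  93]
 [101  92  91  91  91  91  91  90  91  91]]
70 [[304.  169.6  11.2]
 [292.  196.7  11.4]
 [315.  199.8  47.8]]
(array([583.50653696,  52.29888321,  69.83191786]), array([ 0.4,  0.6,  0. , -0.2, -0.2,  1. ,  0.3, -0.5, -0.6])) [582.98067752  51.40207107  68.72646486] [583.36917218  51.97776393  70.24837752]
80 [[304.1 169.6  11.8]
 [291.7 196.6  12. ]
 [315.  199.9  48. ]]
(array([583.32716915,  52.42866871,  70.59169485]), array([ 0.3,  0.6, -0.2,  0.1, -0.3,  0.8, -0. , -0.3, -0.6])) [583.34903746  51.79009682  69.21668115] [583.35580083  52.49521112  71.75549296]
90 [[304.1 170.2  13.1]
 [291.7 196.7  12.4]
 [315.  199.7  48.4]]
(array([583.52008874,  52.50001008,  72.0958316 ]), array([ 0.3, -0.1, -0.6,  0.1, -0.7,  0.7,  0.1,  0.2, -0.7])) [583.52760118  52.78435678  71.94028788] [583.57847859  53.15810756  72.5361137 ]
100 [[305.5 168.8  19.9]
 [292.  196.5  12.9]
 [315.1 199.8  48.8]]
(array([583.60747391,  52.31773629,  73.2181401 ]), array([-1.1,  1.3, -2.6, -0.2, -0.9,  0.5,  0.2,  0.6, -0.9])) [583.7652216   52.456868    71.59732271] [583.99718815  53.83505052  76.42636964]
lever [617.58469964 148.49552968  61.        ]
lever [617.32424981 147.07375979  72.        ]
```

```bash
python3 -c "
from h import *
print(rel([583.4,52.3,110]))"
```

```text
[ 3.2 -5.  29.7]
```

servo_tool([
  [[70, 1, -2, 10, 0, 0, -0.15], [70, 2, -4, 20, 0, 0, -0.3], [70, 3, -5, 29, 0, 0, -0.4], [70, 3, -5, 29, 0, 0, -0.4], [70, 3, -5, 29, 0, 0, -0.4]],
])

```text
clock: 3.78
position: [584.2, 52.3, 111.9]
ee_rot: [0.686, 0.728, 0.0, 0.0]
contact_force: [0.1, -0.0, 0.3]
gripper_width: 69.9
grasp_force: 0.0
```

Run:
```python
from fit import *
s=arm.read_state();W=arm.camera_params("wrist");im=arm.get_image("wrist");cv2.imwrite("pics/w2.png",im[:,:,::-1])
T=arm.camera_params("top");S=arm.camera_params("side");W1=pickle.load(open("w1.pkl","rb"))
u=proj(W,[583.4,52.3,80]).astype(int);print(u,s["position"],s["joints"].round(3))
A=[cv2.imread(f"pics/{n}.png") for n in("top0","side0","w1","w2")]
for th in(70,80,90):
    o=[blob(A[0],(305,169),th,11),blob(A[1],(292,196),th,14),blob(A[2],(316,200),th,36),blob(A[3],u,th,42)]
    print(o[3]);print(fit([(T,o[0],.3),(S,o[1],.3),(W1,o[2],1),(W,o[3],1)]),fit([(W,o[3],1)])[0]);X=fit([(W1,o[2],1),(W,o[3],1)])[0];print(X,rel(X,s))
```

```text
[319 216] [584.18010498  52.27031449 111.93408107] [ 0.365  0.404 -0.222  0.    -0.943  2.835]
(319.12462823152595, 213.95138412262637, 53.98147830506312)
(array([583.39221835,  52.68668186,  71.90717739]), array([ 0.3,  0.5,  0. , -0.2, -0.6,  1. , -0.1, -0.2, -0.1,  0. ,  0. ,
       -0.3])) [583.34382477  52.89104461  72.51641972]
[583.39573141  52.75501621  72.37885622] [ 0.5 -0.8 39.6]
(319.1025035161744, 213.90351617440223, 54.4288526426931)
(array([583.35741082,  52.60828001,  71.35366345]), array([ 0.3,  0.6, -0.2,  0.1, -0.5,  0.8, -0.1, -0.3, -0.4,  0. , -0.1,
       -0.9])) [583.37478166  53.86762842  72.21941171]
[583.38309388  52.83689906  72.7019574 ] [ 0.6 -0.8 39.2]
(319.1274961597542, 213.78116085143733, 55.11805511808268)
(array([583.34108102,  53.70371951,  74.51514899]), array([-0.1, -0.2, -0.6, -0.1, -1. ,  0.7, -0.6, -0.2, -0.2,  0. ,  0.1,
       -0.8])) [583.27672203  53.01510134  73.27575754]
[583.542323    52.64447877  72.80576265] [ 0.4 -0.7 39.1]
```

View pics/w2.png

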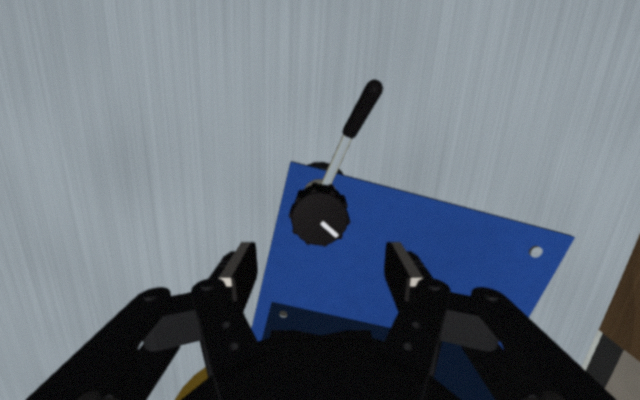

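servo_tool([
  [[70, 0.5, -0.8, 15, 0, 0, 0], [70, 0.5, -0.8, 30, 0, 0, 0], [70, 0.5, -0.8, 42, 0, 0, 0], [65, 0.5, -0.8, 52, 0, 0, 0], [58, 0.5, -0.8, 59, 0, 0, 0], [52, 0.5, -0.8, 59, 0, 0, 0], [48, 0.5, -0.8, 59, 0, 0, 0], [48, 0.5, -0.8, 59, 0, 0, 0]],
])

```text
clock: 4.82
position: [583.2, 52.8, 52.8]
ee_rot: [0.685, 0.729, 0.001, 0.0]
contact_force: [0.4, 0.3, 0.5]
gripper_width: 48.0
grasp_force: 0.0
```

Run:
```python
from fit import *
s=arm.read_state();W=arm.camera_params("wrist");im=arm.get_image("wrist")
print(s["position"],s["joints"].round(3),s["contact_force"],s["wrist_torque"],s["gripper_width"])
cv2.imwrite("pics/w3.png",cv2.resize(im[160:330,210:430,::-1],None,fx=3.5,fy=3.5,interpolation=cv2.INTER_CUBIC))
print(proj(W,[583.4,52.7,86]))
```

```text
[583.22658963  52.80066833  52.768468  ] [ 0.367  0.472 -0.287  0.    -0.811  2.836] [0.3688892  0.26622167 0.49269108] [-0.03925225  0.0241933   0.0251894 ] 47.99519226087199
[320.43540486 259.21205727]
```

View pics/w3.png

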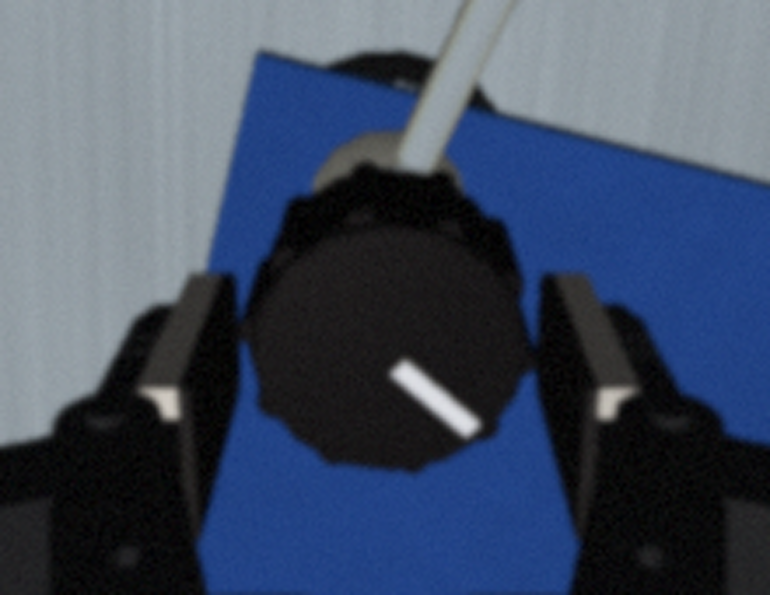

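Crop: the knob (centre about x 389) sits midway between the pads (240 and 537), so it's centred. I'll close on it.

servo_tool([
  [[44, 0, 0, 0, 0, 0, 0], [42, 0, 0, 0, 0, 0, 0], [38, 0, 0, 0, 0, 0, 0], [38, 0, 0, 0, 0, 0, 0]],
])

```text
clock: 5.38
position: [583.3, 52.8, 52.9]
ee_rot: [0.685, 0.729, 0.0, 0.0]
contact_force: [-1.0, -0.2, 5.6]
gripper_width: 40.3
grasp_force: 60.0
```

```bash
cat > st.py <<'E'
from h import *
s=arm.read_state();R=Ro.from_quat(s["ee_rot"]).as_matrix()
print("t",s["clock"],"pos",s["position"].round(2),"F",s["contact_force"].round(2),"M",s["wrist_torque"].round(3),"Mtool",(R.T@s["wrist_torque"]).round(3),"w",round(s["gripper_width"],2),"g",s["grasp_force"],"j6",s["joints"][5].round(3),"eff6",s["joint_efforts"][5].round(3),"yaw",np.degrees(np.arctan2(R[1,0],R[0,0])).round(1))
E
python3 st.py
```

```text
t 5.375 pos [583.29  52.75  52.92] F [-0.99 -0.19  5.58] M [-0.003  0.284  0.018] Mtool [ 0.284  0.014 -0.018] w 40.28 g 59.99737858772278 j6 2.836 eff6 0.008 yaw 93.5
```

servo_tool([
  [[38, 0, 0, -0.1, 0, 0, 0.05], [38, 0, 0, -0.1, 0, 0, 0.15], [38, 0, 0, 0, 0, 0, 0.25], [38, 0, 0, 0.1, 0, 0, 0.35], [38, 0, 0, 0.2, 0, 0, 0.45], [38, 0, 0, 0.3, 0, 0, 0.55], [38, 0, 0, 0.4, 0, 0, 0.65], [38, 0, 0, 0.5, 0, 0, 0.75], [38, 0, 0, 0.6, 0, 0, 0.85], [38, 0, 0, 0.7, 0, 0, 0.95]],
])

```text
clock: 6.62
position: [583.3, 52.8, 52.0]
ee_rot: [0.943, 0.333, 0.001, 0.0]
contact_force: [-0.3, 0.3, 4.5]
gripper_width: 40.8
grasp_force: 59.9
```

```bash
python3 st.py
```

```text
t 6.625 pos [583.31  52.8   52.04] F [-0.35  0.32  4.51] M [0.11  0.145 0.049] Mtool [ 0.177 -0.043 -0.049] w 40.77 g 59.92716372013092 j6 1.883 eff6 0.479 yaw 38.9
```

servo_tool([
  [[38, 0, 0, -0.2, 0, 0, 0.1], [38, 0, 0, -0.1, 0, 0, 0.2], [38, 0, 0, 0, 0, 0, 0.3]],
])

```text
clock: 7.0
position: [583.3, 52.8, 51.8]
ee_rot: [0.982, 0.189, 0.001, -0.0]
contact_force: [-0.0, 0.9, 2.7]
gripper_width: 40.8
grasp_force: 60.1
```

```bash
python3 st.py
```

```text
t 7.0 pos [583.27  52.81  51.78] F [-0.03  0.93  2.73] M [0.086 0.005 0.025] Mtool [ 0.081  0.027 -0.025] w 40.82 g 60.08183240890503 j6 1.583 eff6 0.478 yaw 21.7
```

servo_tool([
  [[38, 0, 0, 0.1, 0, 0, 0.1], [38, 0, 0, 0.2, 0, 0, 0.2], [38, 0, 0, 0.3, 0, 0, 0.3]],
])

```text
clock: 7.38
position: [583.3, 52.8, 51.5]
ee_rot: [0.999, 0.04, 0.0, -0.0]
contact_force: [-0.7, 0.1, 3.4]
gripper_width: 40.4
grasp_force: 60.1
```

```bash
python3 st.py
```

```text
t 7.375 pos [583.26  52.8   51.5 ] F [-0.71  0.07  3.43] M [0.066 0.139 0.022] Mtool [ 0.077 -0.134 -0.022] w 40.4 g 60.05945026874542 j6 1.283 eff6 0.478 yaw 4.5
```

servo_tool([
  [[38, 0, 0, 0, 0, 0, 0.1], [38, 0, 0, 0.1, 0, 0, 0.2], [38, 0, 0, 0.2, 0, 0, 0.3]],
])

```text
clock: 7.75
position: [583.3, 52.8, 51.2]
ee_rot: [0.994, -0.11, 0.0, -0.0]
contact_force: [0.3, -0.4, 3.5]
gripper_width: 40.5
grasp_force: 60.1
```

```bash
python3 st.py
```

```text
t 7.75 pos [583.27  52.82  51.25] F [ 0.31 -0.44  3.46] M [ 0.055  0.022 -0.012] Mtool [ 0.049 -0.034  0.012] w 40.5 g 60.05654454231262 j6 0.983 eff6 0.477 yaw -12.6
```

servo_tool([
  [[38, 0, 0, 0.1, 0, 0, 0.1], [38, 0, 0, 0.2, 0, 0, 0.2], [38, 0, 0, 0.3, 0, 0, 0.3]],
])

```text
clock: 8.12
position: [583.3, 52.9, 50.9]
ee_rot: [0.966, -0.257, 0.0, -0.0]
contact_force: [-0.2, -0.1, 3.4]
gripper_width: 40.5
grasp_force: 60.0
```

```bash
python3 st.py
```

```text
t 8.125 pos [583.27  52.85  50.94] F [-0.17 -0.07  3.4 ] M [ 0.076 -0.042  0.045] Mtool [ 0.087 -0.002 -0.045] w 40.48 g 60.04552960395813 j6 0.683 eff6 0.477 yaw -29.8
```

servo_tool([
  [[38, 0, 0, 0, 0, 0, 0.1], [38, 0, 0, 0.1, 0, 0, 0.2], [38, 0, 0, 0.2, 0, 0, 0.3]],
])

```text
clock: 8.5
position: [583.3, 52.9, 50.7]
ee_rot: [0.917, -0.399, 0.0, -0.0]
contact_force: [0.4, 0.2, 3.0]
gripper_width: 40.3
grasp_force: 60.1
```

```bash
python3 st.py
```

```text
t 8.5 pos [583.27  52.85  50.68] F [0.45 0.22 3.04] M [ 0.018 -0.014  0.051] Mtool [ 0.023 -0.004 -0.051] w 40.33 g 60.0759083032608 j6 0.383 eff6 0.477 yaw -47.0
```

servo_tool([
  [[38, 0, 0, 0.1, 0, 0, 0.1], [38, 0, 0, 0.1, 0, 0, 0.2], [38, 0, 0, 0.2, 0, 0, 0.25]],
])

```text
clock: 8.88
position: [583.3, 52.9, 50.4]
ee_rot: [0.86, -0.51, 0.0, -0.0]
contact_force: [-0.2, 0.7, 3.5]
gripper_width: 40.5
grasp_force: 60.1
```

```bash
python3 st.py
```

```text
t 8.875 pos [583.28  52.86  50.43] F [-0.17  0.71  3.52] M [ 0.079 -0.04   0.008] Mtool [ 0.073 -0.05  -0.008] w 40.54 g 60.13718068599701 j6 0.135 eff6 0.156 yaw -61.3
```

servo_tool([
  [[38, 0, 0, 0.1, 0, 0, 0.1], [38, 0, 0, 0.1, 0, 0, 0.2], [38, 0, 0, 0.2, 0, 0, 0.3]],
])

```text
clock: 9.25
position: [583.3, 52.9, 50.2]
ee_rot: [0.774, -0.633, 0.0, -0.0]
contact_force: [-0.4, 0.1, 1.5]
gripper_width: 40.4
grasp_force: 60.1
```

```bash
python3 st.py
```

```text
t 9.25 pos [583.3   52.86  50.17] F [-0.36  0.07  1.52] M [ 0.072 -0.123  0.058] Mtool [ 0.135 -0.046 -0.058] w 40.38 g 60.14184772968292 j6 -0.167 eff6 0.477 yaw -78.5
```

servo_tool([
  [[38, 0, 0, 0.1, 0, 0, 0.1], [38, 0, 0, 0.2, 0, 0, 0.2], [38, 0, 0, 0.3, 0, 0, 0.3]],
])

```text
clock: 9.62
position: [583.3, 52.8, 49.9]
ee_rot: [-0.671, 0.742, -0.0, 0.0]
contact_force: [0.0, -0.5, 2.1]
gripper_width: 40.4
grasp_force: 60.1
```

```bash
python3 st.py
```

```text
t 9.625 pos [583.3   52.84  49.92] F [ 0.   -0.55  2.1 ] M [ 0.012 -0.103  0.017] Mtool [ 0.102 -0.022 -0.017] w 40.38 g 60.11450171470642 j6 -0.467 eff6 0.452 yaw -95.7
```

servo_tool([
  [[38, 0, 0, 0.1, 0, 0, 0.1], [38, 0, 0, 0.2, 0, 0, 0.2]],
])

```text
clock: 9.88
position: [583.4, 52.8, 49.8]
ee_rot: [-0.594, 0.805, -0.0, 0.001]
contact_force: [-0.0, 0.2, 2.8]
gripper_width: 40.4
grasp_force: 60.1
```

```bash
python3 st.py
```

```text
t 9.875 pos [583.35  52.85  49.8 ] F [-0.01  0.16  2.79] M [ 0.036 -0.108  0.048] Mtool [ 0.092 -0.066 -0.048] w 40.38 g 60.10169506072998 j6 -0.667 eff6 0.43 yaw -107.2
```

servo_tool([
  [[38, 0, 0, -0.1, 0, 0, 0.1]],
])

```text
clock: 10.0
position: [583.3, 52.9, 49.7]
ee_rot: [-0.553, 0.833, -0.0, 0.001]
contact_force: [0.6, -0.0, 1.9]
gripper_width: 40.6
grasp_force: 60.2
```

```bash
python3 st.py
```

```text
t 10.0 pos [583.32  52.87  49.74] F [ 0.64 -0.03  1.85] M [-0.035 -0.179  0.069] Mtool [ 0.178 -0.037 -0.069] w 40.6 g 60.2095502614975 j6 -0.767 eff6 0.423 yaw -112.9
```

servo_tool([
  [[38, 0, 0, 0, 0, 0, 0.1], [38, 0, 0, 0, 0, 0, 0.1]],
])

```text
clock: 10.25
position: [583.3, 52.8, 49.7]
ee_rot: [-0.512, 0.859, -0.0, 0.0]
contact_force: [1.1, 0.6, 1.7]
gripper_width: 40.3
grasp_force: 60.2
```

```bash
python3 st.py
```

```text
t 10.25 pos [583.29  52.84  49.67] F [1.13 0.58 1.73] M [ 0.052 -0.365  0.056] Mtool [ 0.297 -0.219 -0.056] w 40.26 g 60.228155851364136 j6 -0.863 eff6 -0.161 yaw -118.4
```

servo_tool([
  [[38, 0, 0, 0.0, 0, 0, 0.1]],
])

```text
clock: 10.38
position: [583.3, 52.8, 49.6]
ee_rot: [-0.468, 0.884, -0.0, 0.0]
contact_force: [0.7, 0.3, 0.4]
gripper_width: 40.3
grasp_force: 60.3
```

```bash
python3 st.py
python3 - <<'E'
from h import *
M=[];F=[];e=[]
for i in range(12):
    arm.get_image("side" if i<11 else "wrist"); s=arm.read_state(); M.append(s["wrist_torque"]);F.append(s["contact_force"]);e.append(s["joint_efforts"][5])
print(np.mean(M,0),np.std(M,0),np.mean(F,0),np.round(e,3),s["clock"])
E
```

```text
t 10.375 pos [583.27  52.82  49.63] F [0.69 0.31 0.41] M [-0.053 -0.388  0.109] Mtool [ 0.35  -0.175 -0.109] w 40.31 g 60.30215799808502 j6 -0.964 eff6 0.519 yaw -124.2
[-0.01788066 -0.69648464  0.05807564] [0.03063776 0.15223578 0.04401977] [ 2.23802809  0.01894505 -0.04956139] [-0.173 -0.279 -0.085 -0.029 -0.035 -0.052 -0.067 -0.08  -0.09  -0.098
 -0.105 -0.11 ] 10.975
```

servo_tool([
  [[46, 0, 0, 0, 0, 0, 0], [55, 0, 0, 0, 0, 0, 0], [70, 0, 0, 0, 0, 0, 0], [70, 0, 0, -10, 0, 0, 0], [70, 0, 0, -30, 0, 0, 0], [70, 0, 0, -55, 0, 0, 0], [70, 0, 0, -75, 0, 0, 0], [70, 0, 0, -75, 0, 0, 0]],
])

```text
clock: 11.98
position: [584.1, 53.0, 127.1]
ee_rot: [-0.468, 0.884, -0.0, 0.002]
contact_force: [-0.0, 0.9, -0.7]
gripper_width: 69.9
grasp_force: 0.0
```

Run:
```python
from fit import *
s=arm.read_state();W=arm.camera_params("wrist");im=arm.get_image("wrist");cv2.imwrite("pics/w4.png",im[:,:,::-1]);pickle.dump(W,open("w4.pkl","wb"))
cv2.imwrite("pics/side4.png",arm.get_image("side")[:,:,::-1])
print(s["position"],s["contact_force"].round(2),s["wrist_torque"].round(3),s["joints"].round(3))
print(fit([(W,blob(cv2.imread("pics/w4.png"),proj(W,[583.4,52.7,80]).astype(int),75,42),1)])[0])
# lever prediction pixels
az=np.radians(70.4)
print([proj(W,[583.4+95*np.cos(az),52.7+95*np.sin(az),z]) for z in(61,)])
```

```text
[584.10483495  53.02899696 127.09647279] [-0.04  0.9  -0.72] [ 0.041  0.007 -0.014] [ 0.367  0.387 -0.207  0.    -0.972 -0.964]
[583.49076919  52.84447828  67.06796019]
[array([345.5620189, 291.673306 ])]
```

View pics/w4.png

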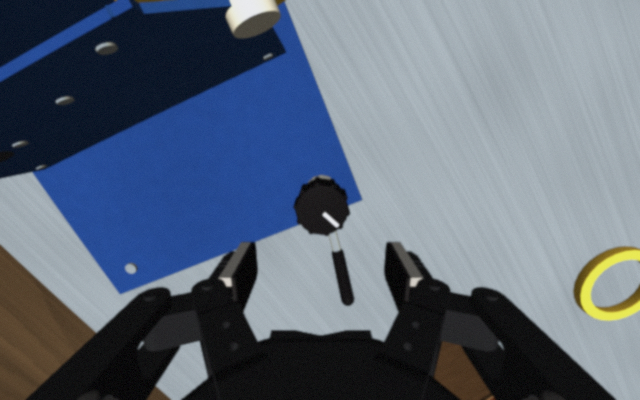

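Wrist view: the knob is still on its axis and about 4 mm lower. The lever is unmoved, pointing to (347,300). Next I'll straddle the lever grip with the fingers open 40 mm.

```bash
python3 -c "
from h import *
print(rel([612.9,135.6,100]),rel([612.9,135.6,44]))"
```

```text
[-85.8  21.4  24.5] [-85.8  21.4  80.5]
```

servo_tool([
  [[60, -28, 7, 0, 0, 0, -0.1], [50, -57, 14, 10, 0, 0, -0.2], [40, -85, 21, 20, 0, 0, -0.25], [40, -85, 21, 25, 0, 0, -0.25], [40, -85, 21, 25, 0, 0, -0.25]],
])

```text
clock: 12.7
position: [612.4, 134.5, 98.3]
ee_rot: [-0.574, 0.819, 0.0, -0.001]
contact_force: [0.3, -1.0, -0.8]
gripper_width: 39.8
grasp_force: 0.0
```

```bash
python3 st.py
python3 - <<'E'
from h import *
s=arm.read_state();im=arm.get_image("wrist");cv2.imwrite("pics/w5.png",im[:,:,::-1])
print(rel([612.9,135.6,44],s))
E
```

```text
t 12.7 pos [612.4  134.5   98.34] F [ 0.31 -1.01 -0.78] M [-0.025 -0.013  0.04 ] Mtool [ 0.021  0.02  -0.04 ] w 39.81 g 0.0 j6 -0.821 eff6 -0.002 yaw -109.9
[-1.3 -0.2 54.3]
```

View pics/w5.png

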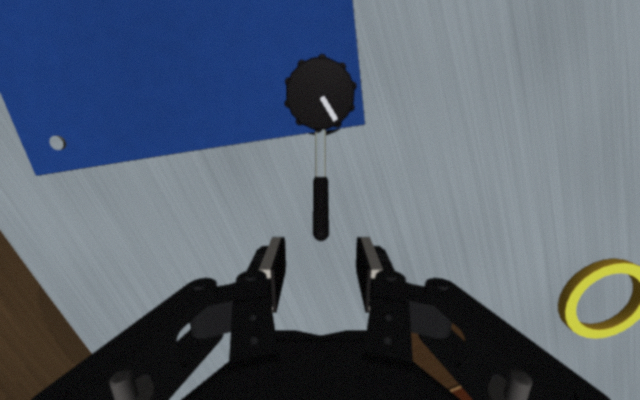

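Wrist view: the lever lies on the fingers' centre line (column 320), so I'll descend around it.

servo_tool([
  [[40, -0.5, 0, 18, 0, 0, 0], [40, -1, 0, 36, 0, 0, 0], [40, -1, 0, 48, 0, 0, 0], [40, -1, 0, 54, 0, 0, 0], [40, -1, 0, 54, 0, 0, 0]],
])

```text
clock: 13.38
position: [613.5, 135.5, 45.3]
ee_rot: [-0.574, 0.819, 0.0, -0.0]
contact_force: [-0.6, 0.0, 0.6]
gripper_width: 40.0
grasp_force: 0.0
```

```bash
python3 st.py
python3 - <<'E'
from h import *
s=arm.read_state();R=Ro.from_quat(s["ee_rot"]).as_matrix();C=np.array([583.4,52.7])
y0=np.arctan2(R[1,0],R[0,0])+np.pi
print(np.degrees(y0))
def row(phi,p0,ya):
    P=C+88*np.array([np.cos(phi),np.sin(phi)]); d=P-p0
    x=np.array([np.cos(ya-np.pi),np.sin(ya-np.pi)]);y=np.array([x[1],-x[0]])
    return [40,round(float(d@x),1),round(float(d@y),1),0,0,0,round(float(ya-phi),2)]
# call A: 70.4 ->34 deg, call B: 34->2
a=np.radians
print([row(a(p),C+88*np.array([np.cos(y0),np.sin(y0)]),y0) for p in np.linspace(np.degrees(y0)-3.6,np.degrees(y0)-36,10)])
E
```

```text
t 13.375 pos [613.5  135.53  45.34] F [-0.56  0.01  0.56] M [0.017 0.005 0.031] Mtool [-0.01  -0.014 -0.031] w 40.04 g 0.0 j6 -0.822 eff6 -0.0 yaw -109.9
70.11174501687839
[[40, 0.2, -5.5, 0, 0, 0, 0.06], [40, 0.7, -11.0, 0, 0, 0, 0.13], [40, 1.6, -16.5, 0, 0, 0, 0.19], [40, 2.8, -21.9, 0, 0, 0, 0.25], [40, 4.3, -27.2, 0, 0, 0, 0.31], [40, 6.2, -32.4, 0, 0, 0, 0.38], [40, 8.4, -37.5, 0, 0, 0, 0.44], [40, 10.9, -42.4, 0, 0, 0, 0.5], [40, 13.7, -47.2, 0, 0, 0, 0.57], [40, 16.8, -51.7, 0, 0, 0, 0.63]]
```

servo_tool([
  [[40, 0.2, -5.5, 0, 0, 0, 0.06], [40, 0.7, -11.0, 0, 0, 0, 0.13], [40, 1.6, -16.5, 0, 0, 0, 0.19], [40, 2.8, -21.9, 0, 0, 0, 0.25], [40, 4.3, -27.2, 0, 0, 0, 0.31], [40, 6.2, -32.4, 0, 0, 0, 0.38], [40, 8.4, -37.5, 0, 0, 0, 0.44], [40, 10.9, -42.4, 0, 0, 0, 0.5], [40, 13.7, -47.2, 0, 0, 0, 0.57], [40, 16.8, -51.7, 0, 0, 0, 0.63]],
])

```text
clock: 14.62
position: [656.4, 102.7, 46.7]
ee_rot: [-0.292, 0.956, 0.0, 0.0]
contact_force: [-2.6, 2.0, 2.6]
gripper_width: 40.0
grasp_force: 1.2
```

```bash
python3 st.py
python3 - <<'E'
from fit import *
s=arm.read_state();print(np.degrees(np.arctan2(s["position"][1]-52.7,s["position"][0]-583.4)),np.hypot(s["position"][1]-52.7,s["position"][0]-583.4))
im=arm.get_image("wrist");cv2.imwrite("pics/w6.png",cv2.resize(im[:300,160:480,::-1],None,fx=2,fy=2));W=arm.camera_params("wrist")
cv2.imwrite("pics/w6f.png",im[:,:,::-1]);print(proj(W,[583.4,52.7,82]))
E
```

```text
t 14.625 pos [656.36 102.71  46.68] F [-2.61  2.04  2.64] M [0.461 0.716 0.053] Mtool [-0.782  0.336 -0.053] w 39.97 g 1.2095896527171135 j6 -1.376 eff6 0.22 yaw -146.1
34.43184095321628 88.45296550438378
[320.30215572  80.67458874]
```

View pics/w6.png

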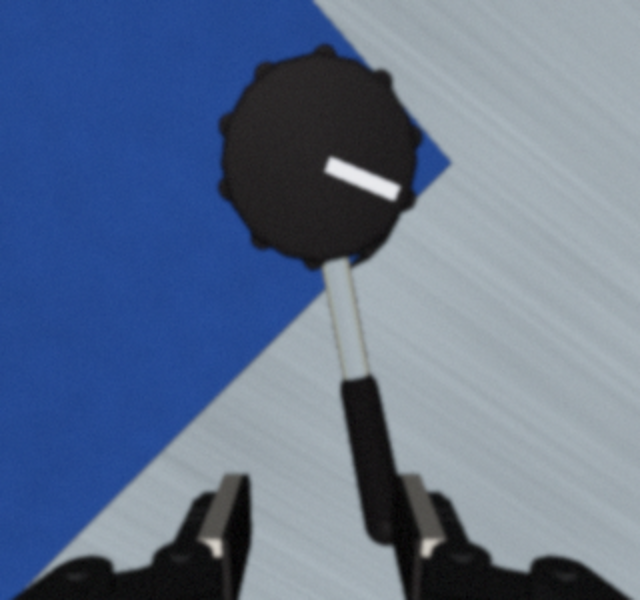

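Crop: the grip rests on the right-hand pad and the lever is swinging. The knob and plate have stayed put, so I'll carry on round the same arc.

servo_tool([
  [[40, 0.2, -5.5, 0.1, 0, 0, 0.06], [40, 0.7, -11.0, 0.2, 0, 0, 0.13], [40, 1.6, -16.5, 0.3, 0, 0, 0.19], [40, 2.8, -21.9, 0.5, 0, 0, 0.25], [40, 4.3, -27.2, 0.5, 0, 0, 0.31], [40, 6.2, -32.4, 0.5, 0, 0, 0.38], [40, 8.4, -37.5, 0.5, 0, 0, 0.44], [40, 10.9, -42.4, 0.5, 0, 0, 0.5], [40, 12.5, -45, 0.5, 0, 0, 0.54]],
])

```text
clock: 15.8
position: [671.7, 58.5, 46.3]
ee_rot: [-0.027, 1.0, 0.0, 0.001]
contact_force: [-1.3, 2.4, 3.0]
gripper_width: 39.8
grasp_force: 2.0
```

```bash
cat > l.py <<'E'
from h import *
s=arm.read_state();d=s["position"][:2]-[583.4,52.7];ph=np.arctan2(d[1],d[0]);F=s["contact_force"]
print("phi",np.degrees(ph).round(2),"r",np.hypot(*d).round(2),"Ft",(F[:2]@[-np.sin(ph),np.cos(ph)]).round(2),"Fr",(F[:2]@[np.cos(ph),np.sin(ph)]).round(2),"Fz",F[2].round(2),s["joints"].round(2))
E
python3 st.py; python3 l.py
```

```text
t 15.8 pos [671.72  58.52  46.31] F [-1.27  2.42  3.  ] M [0.728 0.568 0.023] Mtool [-0.757  0.528 -0.021] w 39.81 g 1.9897574186325073 j6 -1.843 eff6 0.112 yaw -176.9
phi 3.77 r 88.51 Ft 2.5 Fr -1.11 Fz 3.0 [ 0.33  0.6  -0.05 -0.   -0.91 -1.84]
```

servo_tool([
  [[40, 0.1, -4, 0, 0, 0, 0.05], [40, 0.5, -9, 0, 0, 0, 0.1], [40, 0.9, -13, 0, 0, 0, 0.15]],
])

```text
clock: 16.18
position: [671.6, 45.5, 46.2]
ee_rot: [0.048, 0.999, 0.0, 0.001]
contact_force: [-2.0, 2.7, 3.6]
gripper_width: 40.3
grasp_force: 2.2
```

```bash
python3 l.py
```

```text
phi -4.65 r 88.53 Ft 2.52 Fr -2.18 Fz 3.62 [ 0.31  0.6  -0.06 -0.   -0.91 -1.97]
```

servo_tool([
  [[40, 0, -2, 0, 0, 0, 0.02], [40, 0.1, -4, 0, 0, 0, 0.045]],
])

```text
clock: 16.42
position: [671.2, 41.4, 46.0]
ee_rot: [0.071, 0.997, 0.0, 0.001]
contact_force: [-2.0, 1.7, 4.3]
gripper_width: 40.0
grasp_force: 2.7
```

```bash
python3 l.py
```

```text
phi -7.34 r 88.52 Ft 1.44 Fr -2.23 Fz 4.33 [ 0.3   0.6  -0.06  0.   -0.91 -2.01]
```

servo_tool([
  [[40, 0, -2, -0.3, 0, 0, 0.02], [40, 0.1, -4, -0.5, 0, 0, 0.045]],
])

```text
clock: 16.68
position: [670.4, 37.2, 46.0]
ee_rot: [0.094, 0.996, 0.0, 0.001]
contact_force: [-1.0, 2.6, 5.3]
gripper_width: 40.0
grasp_force: 2.5
```

```bash
python3 l.py
```

```text
phi -10.1 r 88.41 Ft 2.35 Fr -1.47 Fz 5.29 [ 0.3   0.6  -0.06  0.   -0.91 -2.05]
```

servo_tool([
  [[40, 0, -1, 0, 0, 0, 0.01], [40, 0, -2, 0, 0, 0, 0.02]],
])

```text
clock: 16.92
position: [670.1, 35.1, 46.0]
ee_rot: [0.103, 0.995, 0.0, 0.001]
contact_force: [0.2, 2.7, 5.1]
gripper_width: 40.2
grasp_force: 2.6
```

```bash
python3 l.py
```

```text
phi -11.45 r 88.45 Ft 2.73 Fr -0.33 Fz 5.14 [ 0.29  0.6  -0.06  0.   -0.91 -2.07]
```

servo_tool([
  [[40, 0, -1, -1, 0, 0, 0.01], [40, 0, -2, -1.5, 0, 0, 0.02]],
])

```text
clock: 17.18
position: [669.0, 33.1, 46.8]
ee_rot: [0.113, 0.994, -0.0, -0.0]
contact_force: [0.5, 2.4, 2.7]
gripper_width: 40.1
grasp_force: 1.2
```

```bash
python3 l.py
```

```text
phi -12.92 r 87.8 Ft 2.45 Fr -0.05 Fz 2.73 [ 0.29  0.6  -0.06 -0.   -0.91 -2.09]
```

servo_tool([
  [[40, 0, -1, 0, 0, 0, 0.01], [40, 0, -2, 0, 0, 0, 0.02]],
])

```text
clock: 17.42
position: [668.4, 31.1, 46.9]
ee_rot: [0.123, 0.992, -0.0, -0.0]
contact_force: [-0.1, 2.3, 1.7]
gripper_width: 40.2
grasp_force: 1.5
```

```bash
python3 l.py
```

```text
phi -14.24 r 87.68 Ft 2.24 Fr -0.65 Fz 1.69 [ 0.29  0.6  -0.07 -0.   -0.91 -2.11]
```

Run:
```python
from h import *
import pickle
W=pickle.load(open("w1.pkl","rb"))
a,b=plane(W,(281,168),24),plane(W,(573,127),24);d=b-a;print("w1 edge az",np.degrees(np.arctan2(d[1],d[0])),np.hypot(*d[:2]))
W=pickle.load(open("w4.pkl","rb"))
a,b=plane(W,(361,199),24),plane(W,(121,293),24);d=b-a;print("w4 edge az",np.degrees(np.arctan2(d[1],d[0])),np.hypot(*d[:2]))
```

```text
w1 edge az -11.292030664817563 296.22746856166935
w4 edge az -11.432769002138109 294.9259911307542
```

Run:
```python
from h import *
import pickle
W=arm.camera_params("wrist");im=arm.get_image("wrist");pickle.dump(W,open("w7.pkl","wb"));cv2.imwrite("pics/w7.png",im[:,:,::-1])
a=im; b=cv2.imread("pics/side4.png")[:,:,::-1]; c=arm.get_image("side"); cv2.imwrite("pics/side7.png",c[:,:,::-1])
top=cv2.resize(a[:,:,::-1],(640,400)); f=lambda i:cv2.resize(i[100:230,220:365,::-1],(320,190))
cv2.imwrite("pics/c7.png",np.vstack([top,np.hstack([f(b),f(c)])]))
```

```text
(no output)
```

View pics/c7.png

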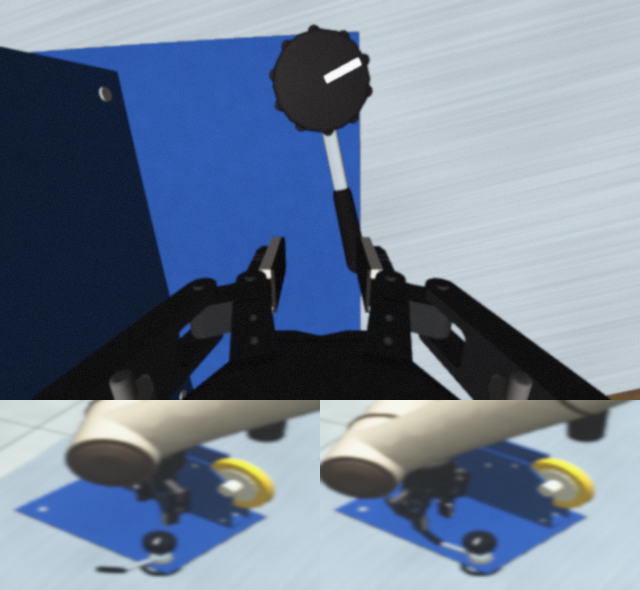

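Composite: the wrist view has the lever running from (329,140) to (352,265), against the right-hand pad. The plate's left edge runs from (358,60) to (361,335). I'll check whether the sealer has turned.

Run:
```python
from h import *
import pickle
W=pickle.load(open("w7.pkl","rb"))
a,b=plane(W,(358.5,60),24),plane(W,(361,330),24);d=b-a;print("left edge az",np.degrees(np.arctan2(d[1],d[0])),a,b)
W1=pickle.load(open("w1.pkl","rb"));W4=pickle.load(open("w4.pkl","rb"))
print("corner w1",plane(W1,(281,168),24),"w4",plane(W4,(361,199),24),"w7",plane(W,(358.5,32),24))
a,b=plane(W,(58,51),24),plane(W,(358.5,32),24);d=b-a;print("near edge az",np.degrees(np.arctan2(d[1],d[0])))
a,b=plane(W,(331,145),38),plane(W,(339.5,187),40);d=b-a;print("lever az",np.degrees(np.arctan2(d[1],d[0])))
for z in(60,65):
    d=plane(W,(352,264),z)[:2]-[583.4,52.7];print("grip az",np.degrees(np.arctan2(d[1],d[0])),np.hypot(*d))
from fit import blob,model,fit
im=cv2.imread("pics/w7.png");u=proj(W,[583.4,52.7,80]).astype(int);print(u,fit([(W,blob(im,u,75,55),1)]))
```

```text
left edge az -11.240984261135646 [570.27532646  80.12070506  24.        ] [771.64613569  40.09849992  24.        ]
corner w1 [555.56470945  81.84164741  24.        ] w4 [554.5609668   82.20999631  24.        ] w7 [555.01228743  83.37124801  24.        ]
near edge az 78.5712115049622
lever az -1.993924422613424
grip az -3.404071199151435 104.20198572452587
grip az -3.4561645882309255 101.24065366751664
[321  82] (array([583.72322813,  52.53766554,  70.30138836]), array([-0.,  0.,  0.]))
```

The sealer hasn't moved, and the lever is at or very near its stop. A few more small steps should show the force rise.

servo_tool([
  [[40, 0, -1, 0, 0, 0, 0.01], [40, 0, -1.5, 0, 0, 0, 0.015]],
])

```text
clock: 17.77
position: [668.2, 29.7, 47.1]
ee_rot: [0.13, 0.991, -0.0, -0.0]
contact_force: [-1.1, 2.7, 2.7]
gripper_width: 40.1
grasp_force: 1.5
```

```bash
python3 l.py
```

```text
phi -15.16 r 87.88 Ft 2.3 Fr -1.81 Fz 2.69 [ 0.29  0.6  -0.07 -0.   -0.91 -2.12]
```

servo_tool([
  [[40, 0, -1, 0, 0, 0, 0.01], [40, 0, -1.5, 0, 0, 0, 0.015]],
])

```text
clock: 18.02
position: [668.2, 28.3, 47.3]
ee_rot: [0.138, 0.99, 0.0, 0.0]
contact_force: [0.6, 0.5, 2.9]
gripper_width: 40.0
grasp_force: 1.5
```

```bash
python3 l.py
```

```text
phi -16.05 r 88.23 Ft 0.66 Fr 0.39 Fz 2.93 [ 0.28  0.6  -0.07  0.   -0.91 -2.13]
```

```bash
cat > lev.py <<'E'
from h import *
import pickle,sys
def lev(im,W):
    # grip dark run, rows 200..235
    out=[]
    for r in range(200,236,5):
        g=im[r,325:362].max(1).astype(int); m=np.where(g<60)[0]
        if len(m): out.append((r,325+m.mean(),len(m)))
    return out
if __name__=="__main__":
    W=arm.camera_params("wrist");im=arm.get_image("wrist");cv2.imwrite("pics/w%s.png"%sys.argv[1],im[:,:,::-1]);pickle.dump(W,open("w%s.pkl"%sys.argv[1],"wb"))
    for n in ("7",sys.argv[1]):
        W=pickle.load(open(f"w{n}.pkl","rb"));im=cv2.imread(f"pics/w{n}.png")
        o=[(x[0],round(x[1],1),x[2]) for x in lev(im,W)];print(n,o)
        a=[np.degrees(np.arctan2(*(plane(W,(x[1],x[0]),52)[:2]-[583.4,52.7])[::-1])) for x in o];print(np.round(a,2))
        ys,xs=np.where(im[145:185,315:355].min(2)>130)
        l=[(145+y,315+xs[ys==y].mean()) for y in range(0,40,4) if (ys==y).any()]
        print("steel",[np.degrees(np.arctan2(*(plane(W,(c,r),39)[:2]-[583.4,52.7])[::-1])).round(2) for r,c in l])
        e=[plane(W,u,24) for u in[(358.5,60)]]
E
python3 lev.py 8; python3 l.py
```

```text
7 [(200, np.float64(343.5), 18), (205, np.float64(344.5), 18), (210, np.float64(345.5), 18), (215, np.float64(346.5), 18), (220, np.float64(347.5), 18), (225, np.float64(349.0), 19), (230, np.float64(350.0), 19), (235, np.float64(351.0), 19)]
[-1.84 -1.85 -1.85 -1.85 -1.86 -1.65 -1.66 -1.67]
steel [np.float64(-2.31), np.float64(-2.09), np.float64(-2.37), np.float64(-2.17), np.float64(-2.0), np.float64(-1.84), np.float64(-2.07), np.float64(-1.93), np.float64(-2.14), np.float64(-2.0)]
8 [(200, np.float64(347.0), 19), (205, np.float64(348.0), 19), (210, np.float64(349.5), 18), (215, np.float64(351.0), 19), (220, np.float64(352.0), 19), (225, np.float64(352.5), 18), (230, np.float64(353.0), 17), (235, np.float64(353.5), 16)]
[-1.94 -2.01 -1.84 -1.68 -1.76 -2.03 -2.29 -2.54]
steel [np.float64(-2.32), np.float64(-2.22), np.float64(-2.13), np.float64(-2.05), np.float64(-1.98), np.float64(-1.92), np.float64(-2.22), np.float64(-2.16), np.float64(-2.09), np.float64(-2.03)]
phi -16.17 r 88.28 Ft 0.18 Fr -0.83 Fz 2.96 [ 0.28  0.6  -0.07  0.   -0.91 -2.13]
```

The lever stopped at -2° (about 1.40 rad, where the stop should be), while the pad tip rode up onto the grip. I'll lift, close the fingers and make a firm check push lower down.

servo_tool([
  [[40, 0, 0, -15, 0, 0, 0], [40, 0, 0, -35, 0, 0, 0], [40, 0, 0, -50, 0, 0, 0], [0, 0, 0, -50, 0, 0, -0.12], [0, 0, 0, -50, 0, 0, -0.25], [0, 0, 0, -50, 0, 0, -0.25], [0, 0, 0, -50, 0, 0, -0.25]],
])

```text
clock: 18.95
position: [667.9, 28.2, 97.4]
ee_rot: [0.014, 1.0, -0.0, -0.0]
contact_force: [-0.3, -0.8, -0.0]
gripper_width: -0.1
grasp_force: 0.0
```

```bash
python3 st.py; python3 -c "
from h import *
print(rel([674.4,79.6,47]))"; python3 lev.py 9 | tail -3
```

```text
t 18.95 pos [667.94  28.17  97.35] F [-0.35 -0.83 -0.02] M [ 0.025  0.002 -0.004] Mtool [-0.025  0.002  0.004] w -0.07 g 0.0 j6 -1.883 eff6 -0.003 yaw 178.4
[-5.  51.6 50.3]
9 [(200, np.float64(347.5), 14), (205, np.float64(347.5), 14), (210, np.float64(347.5), 14), (215, np.float64(347.5), 14), (220, np.float64(347.5), 14), (225, np.float64(348.5), 14), (230, np.float64(348.5), 14), (235, np.float64(348.5), 14)]
[-2.08 -1.97 -1.87 -1.78 -1.69 -1.13 -1.07 -1.02]
steel [np.float64(-3.32), np.float64(-3.04), np.float64(-2.8), np.float64(-2.59), np.float64(-2.41), np.float64(-2.26), np.float64(-2.12), np.float64(-2.41), np.float64(-2.28)]
```

Lever stays at -2°. Next I'll go to its other side, then down.

servo_tool([
  [[0, -2, 17, 0, 0, 0, 0], [0, -4, 34, 0, 0, 0, 0], [0, -5, 52, 0, 0, 0, 0], [0, -5, 52, 0, 0, 0, 0], [0, -5, 52, 20, 0, 0, 0], [0, -5, 52, 38, 0, 0, 0], [0, -5, 52, 48, 0, 0, 0], [0, -5, 52, 48, 0, 0, 0]],
])

```text
clock: 20.0
position: [673.8, 79.8, 48.0]
ee_rot: [0.013, 1.0, -0.0, -0.001]
contact_force: [-0.2, 0.9, -0.9]
gripper_width: 0.3
grasp_force: 0.0
```

```bash
python3 st.py
```

```text
t 20.0 pos [673.79  79.77  48.04] F [-0.16  0.88 -0.91] M [0.008 0.06  0.014] Mtool [-0.007  0.06  -0.014] w 0.25 g 0.0 j6 -1.953 eff6 -0.0 yaw 178.5
```

servo_tool([
  [[0, 0, -2, 0, 0, 0, 0], [0, 0, -4, 0, 0, 0, 0], [0, 0, -6, 0, 0, 0, 0]],
])

```text
clock: 20.38
position: [674.5, 74.1, 49.8]
ee_rot: [0.013, 1.0, 0.0, 0.0]
contact_force: [-0.3, -0.5, 0.2]
gripper_width: 0.3
grasp_force: 0.0
```

```bash
python3 st.py
```

```text
t 20.375 pos [674.48  74.06  49.81] F [-0.25 -0.48  0.18] M [ 0.02  -0.009 -0.019] Mtool [-0.02  -0.009  0.019] w 0.3 g 0.0 j6 -1.944 eff6 -0.015 yaw 178.5
```

servo_tool([
  [[0, 0, -1, 1, 0, 0, 0], [0, 0, -2, 2, 0, 0, 0], [0, 0, -3, 2, 0, 0, 0]],
])

```text
clock: 20.75
position: [674.0, 71.1, 47.0]
ee_rot: [0.013, 1.0, -0.0, -0.0]
contact_force: [0.3, -0.6, 0.6]
gripper_width: -0.1
grasp_force: 0.0
```

```bash
python3 st.py
```

```text
t 20.75 pos [674.01  71.12  47.03] F [ 0.31 -0.64  0.61] M [-0.004 -0.014  0.028] Mtool [ 0.004 -0.014 -0.028] w -0.1 g 0.0 j6 -1.94 eff6 -0.007 yaw 178.5
```

servo_tool([
  [[0, 0, -0.7, 0, 0, 0, 0], [0, 0, -1.5, 0, 0, 0, 0]],
])

```text
clock: 21.0
position: [674.1, 69.7, 47.2]
ee_rot: [0.013, 1.0, -0.0, 0.0]
contact_force: [-0.1, 0.1, -0.5]
gripper_width: 0.2
grasp_force: 0.0
```

```bash
python3 st.py
```

```text
t 21.0 pos [674.12  69.67  47.22] F [-0.12  0.12 -0.48] M [ 0.04   0.047 -0.005] Mtool [-0.039  0.048  0.005] w 0.21 g 0.0 j6 -1.938 eff6 -0.006 yaw 178.5
```

servo_tool([
  [[0, 0, -0.7, 0, 0, 0, 0], [0, 0, -1.5, 0, 0, 0, 0]],
])

```text
clock: 21.25
position: [674.1, 68.2, 47.2]
ee_rot: [0.013, 1.0, 0.0, 0.0]
contact_force: [-0.3, -0.3, -0.4]
gripper_width: -0.0
grasp_force: 0.0
```

```bash
python3 st.py
```

```text
t 21.25 pos [674.08  68.16  47.24] F [-0.27 -0.3  -0.36] M [0.019 0.029 0.013] Mtool [-0.019  0.029 -0.013] w -0.0 g 0.0 j6 -1.936 eff6 -0.006 yaw 178.5
```

servo_tool([
  [[0, 0, -1, 0, 0, 0, 0], [0, 0, -2, 0, 0, 0, 0]],
])

```text
clock: 21.5
position: [674.0, 66.1, 47.2]
ee_rot: [0.013, 1.0, 0.0, 0.0]
contact_force: [0.6, 0.8, 0.1]
gripper_width: 0.3
grasp_force: 0.0
```

```bash
python3 st.py
```

```text
t 21.5 pos [673.99  66.11  47.24] F [0.61 0.85 0.11] M [-0.014 -0.003 -0.058] Mtool [ 0.013 -0.003  0.058] w 0.25 g 0.0 j6 -1.933 eff6 -0.008 yaw 178.5
```

servo_tool([
  [[0, 0, -1, 0, 0, 0, 0], [0, 0, -2, 0, 0, 0, 0]],
])

```text
clock: 21.75
position: [674.0, 64.1, 47.2]
ee_rot: [0.013, 1.0, 0.0, 0.0]
contact_force: [-0.6, 0.1, 0.6]
gripper_width: 0.0
grasp_force: 0.0
```

```bash
python3 st.py
```

```text
t 21.75 pos [673.96  64.1   47.24] F [-0.64  0.07  0.62] M [0.027 0.025 0.002] Mtool [-0.026  0.025 -0.002] w 0.04 g 0.0 j6 -1.93 eff6 -0.007 yaw 178.5
```

servo_tool([
  [[0, 0, -0.7, 0, 0, 0, 0], [0, 0, -1.5, 0, 0, 0, 0]],
])

```text
clock: 22.0
position: [673.9, 62.7, 47.2]
ee_rot: [0.013, 1.0, 0.0, 0.0]
contact_force: [-1.0, 0.1, -0.5]
gripper_width: 0.5
grasp_force: 0.0
```

```bash
python3 st.py
```

```text
t 22.0 pos [673.93  62.66  47.23] F [-0.96  0.09 -0.47] M [-0.064  0.012  0.008] Mtool [ 0.065  0.01  -0.008] w 0.47 g 0.0 j6 -1.928 eff6 -0.006 yaw 178.5
```

servo_tool([
  [[0, 0, -0.7, 0, 0, 0, 0], [0, 0, -1.5, 0, 0, 0, 0]],
])

```text
clock: 22.25
position: [673.9, 61.1, 47.2]
ee_rot: [0.013, 1.0, 0.0, -0.0]
contact_force: [-0.1, -0.2, 0.6]
gripper_width: -0.0
grasp_force: 0.0
```

```bash
python3 st.py
```

```text
t 22.25 pos [673.86  61.15  47.2 ] F [-0.14 -0.22  0.59] M [ 0.017  0.034 -0.033] Mtool [-0.016  0.034  0.033] w -0.02 g 0.00375473900930956 j6 -1.926 eff6 -0.006 yaw 178.5
```

servo_tool([
  [[0, 0, -0.7, 0, 0, 0, 0], [0, 0, -1.5, 0, 0, 0, 0]],
])

```text
clock: 22.5
position: [673.9, 59.8, 47.2]
ee_rot: [0.013, 1.0, 0.0, 0.0]
contact_force: [0.6, 0.1, 0.5]
gripper_width: 0.0
grasp_force: 0.3
```

```bash
python3 st.py
```

```text
t 22.5 pos [673.88  59.79  47.24] F [0.55 0.05 0.47] M [ 0.215 -0.027  0.015] Mtool [-0.215 -0.021 -0.015] w 0.03 g 0.30330740846693516 j6 -1.924 eff6 -0.011 yaw 178.5
```

servo_tool([
  [[0, 0, -0.7, 0, 0, 0, 0], [0, 0, -1.5, 0, 0, 0, 0]],
])

```text
clock: 22.75
position: [673.9, 58.6, 47.4]
ee_rot: [0.013, 1.0, 0.0, 0.0]
contact_force: [-0.5, 2.2, 1.2]
gripper_width: 0.2
grasp_force: 1.2
```

```bash
python3 st.py;python3 lev.py 10 | tail -3
```

```text
t 22.75 pos [673.92  58.63  47.37] F [-0.51  2.18  1.18] M [0.764 0.193 0.006] Mtool [-0.759  0.212 -0.006] w 0.19 g 1.1652393266558647 j6 -1.922 eff6 -0.021 yaw 178.5
10 []
[]
steel [np.float64(33.35), np.float64(31.22), np.float64(29.6), np.float64(27.78), np.float64(26.1), np.float64(24.55), np.float64(23.42), np.float64(22.08), np.float64(20.83), np.float64(19.66)]
```

servo_tool([
  [[0, 0, -0.7, 0, 0, 0, 0], [0, 0, -1.5, 0, 0, 0, 0]],
])

```text
clock: 23.05
position: [674.0, 57.3, 47.7]
ee_rot: [0.013, 1.0, 0.0, 0.0]
contact_force: [-0.3, 4.5, 4.0]
gripper_width: -0.2
grasp_force: 2.3
```

```bash
python3 st.py
```

```text
t 23.05 pos [673.97  57.27  47.69] F [-0.34  4.54  4.  ] M [1.303 0.426 0.002] Mtool [-1.292e+00  4.600e-01 -1.000e-03] w -0.16 g 2.2579119354486465 j6 -1.919 eff6 -0.025 yaw 178.5
```

servo_tool([
  [[0, 0, -0.7, 0, 0, 0, 0], [0, 0, -1.5, 0, 0, 0, 0]],
])

```text
clock: 23.3
position: [674.0, 55.6, 48.0]
ee_rot: [0.013, 1.0, 0.0, 0.001]
contact_force: [-2.4, 5.9, 4.9]
gripper_width: 0.2
grasp_force: 2.7
```

```bash
python3 st.py
```

```text
t 23.3 pos [674.03  55.63  48.02] F [-2.37  5.95  4.86] M [1.63  0.629 0.027] Mtool [-1.614  0.671 -0.025] w 0.19 g 2.735871970653534 j6 -1.917 eff6 -0.033 yaw 178.5
```

```bash
cat > lv2.py <<'E'
from h import *
import pickle,sys
if len(sys.argv)>1:
    W=arm.camera_params("wrist");im=arm.get_image("wrist");cv2.imwrite("pics/w%s.png"%sys.argv[1],im[:,:,::-1]);pickle.dump(W,open("w%s.pkl"%sys.argv[1],"wb"))
def az(n):
    W=pickle.load(open(f"w{n}.pkl","rb"));im=cv2.imread(f"pics/w{n}.png").astype(float)
    res=[]
    for r in (38,44,50,56):   # scan arcs at radius r, bright (red channel) over blue
        A=np.radians(np.arange(-14,10,.1)); v=[]
        for a in A:
            u=proj(W,[583.4+r*np.cos(a),52.7+r*np.sin(a),40]); v.append(cv2.getRectSubPix(im[:,:,2].astype(np.float32),(1,1),(float(u[0]),float(u[1])))[0,0])
        v=np.array(v); m=v>100; res.append((round(np.degrees((A*m).sum()/max(m.sum(),1)),2),int(m.sum()),int(v.max())))
    return res
for n in ("7","8","9","10")+tuple(sys.argv[1:]): print(n,az(n))
E
python3 lv2.py 11; python3 st.py
```

```text
7 [(np.float64(-2.15), 134, 198), (np.float64(-2.1), 117, 199), (np.float64(-2.1), 103, 199), (np.float64(-2.05), 92, 198)]
8 [(np.float64(-2.2), 135, 201), (np.float64(-2.1), 117, 199), (np.float64(-2.05), 104, 199), (np.float64(-2.0), 93, 199)]
9 [(np.float64(-2.95), 142, 209), (np.float64(-2.65), 124, 210), (np.float64(-2.6), 111, 210), (np.float64(-2.5), 99, 209)]
10 [(np.float64(-1.7), 131, 177), (np.float64(-1.65), 110, 174), (np.float64(-1.7), 99, 177), (np.float64(-1.7), 87, 176)]
11 [(np.float64(-1.8), 129, 179), (np.float64(-1.9), 111, 178), (np.float64(-1.9), 99, 179), (np.float64(-1.9), 89, 180)]
t 23.35 pos [674.    55.27  48.14] F [-2.03  3.18  5.73] M [0.858 0.571 0.052] Mtool [-0.843  0.593 -0.052] w 0.27 g 2.912968397140503 j6 -1.917 eff6 -0.005 yaw 178.5
```

The lever held still under a 6 N push (0.5 N m, twice its drag) at about 1.40 rad, so it's tight. Lifting clear.

servo_tool([
  [[0, 0, 2, -2, 0, 0, 0], [0, 0, 6, -10, 0, 0, 0], [0, 0, 8, -30, 0, 0, 0], [0, 0, 8, -60, 0, 0, 0], [0, 0, 8, -90, 0, 0, 0], [0, 0, 8, -90, 0, 0, 0]],
])

```text
clock: 24.1
position: [675.7, 63.2, 140.5]
ee_rot: [0.013, 1.0, 0.0, 0.003]
contact_force: [-0.3, -0.2, -0.7]
gripper_width: -0.2
grasp_force: 0.0
```

```bash
python3 st.py; python3 lv2.py 12 | tail -1
python3 - <<'E'
from fit import *
W=pickle.load(open("w12.pkl","rb"));im=cv2.imread("pics/w12.png");u=proj(W,[583.4,52.7,80]).astype(int)
print(u,fit([(W,blob(im,u,75,45),1)]))
a=cv2.imread("pics/side0.png").astype(int);b=arm.get_image("side")[:,:,::-1];cv2.imwrite("pics/side12.png",b)
# plate edge shift: compare side crops of plate left corner and bystanders
for n,(x,y,w,h) in dict(platecorner=(222,165,40,30),carton=(100,230,170,125),roll=(285,300,55,55)).items():
    s,_=cv2.phaseCorrelate(a[y:y+h,x:x+w].mean(2).astype(np.float64),b[y:y+h,x:x+w].mean(2).astype(np.float64));print(n,np.round(s,2))
E
```

```text
t 24.1 pos [675.75  63.24 140.51] F [-0.28 -0.16 -0.73] M [0.025 0.029 0.007] Mtool [-0.024  0.03  -0.007] w -0.23 g 0.0 j6 -1.929 eff6 0.0 yaw 178.5
12 [(np.float64(-1.7), 139, 189), (np.float64(-1.75), 120, 189), (np.float64(-1.85), 108, 189), (np.float64(-1.9), 97, 189)]
[303  90] (array([583.83981717,  53.45530724,  69.72893532]), array([-0.3, -0. , -1.2]))
platecorner [ 0.04 -0.02]
carton [-0.03  0.5 ]
roll [ 0.   -0.04]
```

```bash
python3 -c "
from bench import arm
print(arm.job_done())"
```

```text
the job is handed in; nothing more can be done
None
```

I handed the job in at about 24 s: I turned the knob clockwise about 3.8 rad until the pad bore on the worktop with roughly 5 N (judged from the rise in turning torque), let go, then swung the lock lever to about 1.40 rad, where it held still under a 6 N push; the sealer didn't measurably move.

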